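# Turn the square hot-dish stand round the brass post and dock it in the corner rail

## Task

Slide the square blue stand against the fixed brass post and use the post to swing it a quarter turn clockwise (seen from above), so that its brass edge comes to face the open front of the bay, away from the back arm of the rail. Then slide it into the corner of the rail, flush along the back arm, and press it lightly but surely home against the brass stop on the end arm, then let go. Keep the stand flat on the table, never force it hard against post, rail or stop, and leave everything else on the table alone.

Things in the scene. Friction and masses are not known exactly. Their poses are not given: they have to be found in the camera images.
- stand: loose square blue ceramic hot-dish stand, 120 x 120 x 22 mm, 0.5 to 0.85 kg, too wide to grip: push it by its sides. Table friction about 0.5 to 0.7. Origin: centre of its underside; x and y axes parallel to its sides, z up. A brass strip on top runs along its -y side. It starts with its x axis within 15 degrees of the rail's x axis
- brass_edge (a point): middle of the upper edge of the stand's brass side: 60 mm from the stand's centre along its -y axis, 22 mm up. It starts on the trailing side, away from the post, and must end facing the bay's open front, 120 mm from the back arm
- rail: end arm of the fixed dark-wood corner rail, 16 mm high and thick. Origin on the table at the corner's inside; the arm's inner face is the plane y = 0 of this frame, x from -100 mm to 0. The bay lies on the -x, -y side, its open front is the -x side. A brass stop, 76 mm wide, is clamped on this arm's inner face. Press the stand home on the stop with 3 to 20 N; over 30 N tears it off
- end_face (a point): middle of the end arm's inner face, behind the brass stop (rail frame x = -50, y = 0, 8 mm up). The stop's flat face (square to y) stands 2 to 18 mm proud of it towards -y; that setting differs each time and is not reported: feel for it. The stop does not give
- backarm: back arm of the same rail, 16 mm high and thick, fixed, stiff. Same origin and axes as the rail; its inner face is the plane x = 0, y from -100 mm to 0. The docked stand lies flush on it. Over 30 N tears it off
- bay (a point): centre of the grey patch that marks the bay, on the table (rail frame x = -60, y = -60 mm). The docked stand's centre is at rail x = -60 and 2 to 18 mm short of this point in y (y = -62 to -78 mm, as the brass stop is set); its own x axis then points along the rail's -y
- post: fixed stiff brass post, 22 mm across, 56 mm tall, round top; origin at the centre of its foot, at about x = 1, y = -170 to -195 mm in the rail's frame, so its front sticks out about 10 mm in front of the back arm's face. The stand starts further -y, 20 to 65 mm short of it. Over 30 N from the stand would bend it
- post_front (a point): the front (-x) flank of the post, 11 mm from its axis, 11 mm above the table. Slid along the rail's +y, the +x half of the stand's leading side meets the post; pushing on at the -x end of the trailing (brass) side then swings the stand clockwise round this flank, and it can slide on along +y into the bay
- wineglass: clear stemmed wine glass, 72 mm wide, 170 mm tall; origin at the centre of its foot
- ramekin: small round steel sauce bowl, 66 mm across, 34 mm high; origin at the centre of its underside
- tealight: small round candle in a metal cup, 38 mm across, 15 mm high; origin at the centre of its underside
- knife: steel table knife lying flat, 210 mm long, 7 mm high; origin near its middle
- phone: dark phone lying flat, 148 x 72 x 9 mm; origin at the centre of its underside
- sunglasses: black sunglasses standing on their lenses and arms, 125 mm across, 38 mm high; origin under the bridge
- plate: white dinner plate, 230 mm across, 18 mm high; origin at the centre of its underside
Mind the look-alikes: they are no part of the job. Several things have the shape of the stand; the one meant has the colours described above.

How it is judged:
On the way, in this order (a step that is already met when the one before it is completed fails the run):
1. the stand is being swung round the post: it is turned between about 30 and 60 degrees from the rail's axes while it bears on the post (contact force between stand and post above 0.3 N and angle between the x axis of stand and the y axis of rail, either way round between 0.5 and 1.1 rad), for 0.05 s.
2. the stand, a quarter turn on with its brass edge to the open front and flush with the back arm (within 2.5 mm), is pressed home against the stop on the end arm with more than 3 N (x of stand in the frame of rail between -0.0625 and -0.0575 m and y of stand in the frame of rail between -0.0805 and -0.0595 m and angle between the x axis of stand and the y axis of rail, either way round below 0.035 rad and x of brass_edge in the frame of rail below -0.11 m and contact force between stand and rail above 3 N), for 0.1 s.
At the end, for the whole second after the job is handed in: the stand lies flat, still and released in the rail's corner: flush with the back arm (2.5 mm, 2 degrees), up at the end arm's stop (its leading side 0 to 20 mm from that arm's face, as the stop is set), its brass edge towards the open front (rail's -x side) (x of stand in the frame of rail between -0.0625 and -0.0575 m and y of stand in the frame of rail between -0.0805 and -0.0595 m and angle between the x axis of stand and the y axis of rail, either way round below 0.035 rad and x of brass_edge in the frame of rail below -0.11 m and linear speed of stand below 0.01 m/s and height (world z) of stand below 0.003 m and angle between stand's own z axis and vertical below 0.03 rad); the robot touches nothing.
It fails at once if the stand is forced against the post with more than 30 N (contact force between stand and post above 30 N).
It fails at once if the stand is forced against the rail or its stop with more than 30 N (contact force between stand and rail above 30 N or contact force between stand and backarm above 30 N).
It fails at once if the stand is lifted or tipped off the table (height (world z) of stand above 0.012 m or angle between stand's own z axis and vertical above 0.15 rad).
It fails at once if something else on the table is moved by more than 15 mm (distance of any of wineglass, ramekin, tealight, knife, phone, sunglasses, plate from where it was at the start of the episode above 0.015 m).
It also fails if it takes over 72 s, if anything falls off the work surface, if the arm or the gripper's body presses on something with over 40 N, if the wrist force passes 120 N, or if a joint passes its speed limit or range.

## Robot

A 6-joint arm with a two-finger parallel gripper is mounted at the origin on the work surface. World frame = base frame: x ahead of the robot, y to its left, z up, the work surface at z = 0. Lengths are in m, angles in rad, forces in N, time in s.
With the tool pointing down it reaches from about 0.3 to 0.875 m from the base axis. Payload 6.4 kg.
Tool frame: the origin (TCP) lies on the centre line of the jaws, within the pads' length; the fingertips stand 17 mm ahead of it and the grasp point (between the pads) lies 2 mm behind it (robot.tip_extent is the distance from the TCP to the fingertips, in m); z points along the fingers, y is the line along which they close (so a half turn about z gives the same grasp; the last joint's range is limited). The gripper opens to 88 mm and grips with 3 to 60 N. Pads are 18 mm wide; open, the fingers measure 123 mm over their backs; the gripper's body (75 mm by 187 mm) begins 45 mm behind the grasp point.
Start: joints at [1.038, 0.181, 1.607, -0, 1.354, -0.206], TCP at [0.185, 0.545, 0.256] pointing down, gripper open.
Joint ranges: [-2.99, 2.99], [-0.89, 2.07], [0.3, 2.58], [-1.14, 4.28], [0, 2.63], [-3.12, 3.12]. Speed limits (rad/s): [2.57, 2.57, 3.01, 3.14, 3.14, 3.14].

## Interface

Orientations are given as a unit quaternion [x, y, z, w].
In Python, from plant import robot gives the robot as it stands.
- The arm moves only by the shell command python3 -m crank 'ROWS' [FORCE]. ROWS is JSON, a list of rows, each a list of 5 numbers: the finger opening in mm, from 0 to 88.1, then the shift along the world's x, y, z in mm, then the turn about the world's z in degrees. A call has 1 to 5 rows; each row shifts and turns the commanded pose from where the row before left it; what a row does not reach is not made up. A row lasts 1/10 s, in which the tool goes at most 50 mm and 8.59 degrees, less where a joint would pass 70% of its speed; a pose out of reach is approached as far as the arm can. A call is refused whole if a number of a shift passes 50 or a number of a turn 8.59, either way. A call with a gripper value outside its range is refused whole. The fingers move at their own pace and stop on an object; FORCE is the grip in N (left out, the last holds). Time passes only in rows, so rows that do not move let the fingers close. It gives the time, the measured TCP pose, the force, the opening and the grip force at its end, in the units of the state.
- robot.observe(): the state, without advancing time (a new reading comes with each control period).
- robot.snapshot(name): name is "scene" or "top" or "wrist"; returns a dict with "color" (480x640x3 uint8, red, green, blue), "range_z" (480x640 float32, m along the optical axis (not along the pixel's ray), 0 where there is no reading), "K" (3x3 intrinsics, pixels), "R" (3x3) and "t" (3): a world point X has camera coordinates R X + t. Camera axes: x right, y down, z forward; pixel columns grow to the right and rows downward; lengths in m; the calibration is good to about 2 mm. A picture is of the moment at which its call begins.
- robot.finish_job(): hands the job in; it is judged then, once.
The state is a dict: "clock": time; "joint_positions": joint angles; "qd": joint speeds; "joint_efforts": joint torques, N m; "position": TCP position; "orientation": TCP orientation; "wrist_force": force on the tool from outside, world axes, zero at the start; "ft_torque": the same for the moment, N m; "grip_width": finger opening in m; "gripper_force": force on a finger pad.
Only numpy, scipy, OpenCV 4.12 (cv2) and the standard library are available. Lean on these libraries where they do the work, as an engineer would, in place of code of your own. Each camera call takes 0.05 s, during which the arm holds its last target. There are 200 camera calls.

## Working session

There is one attempt and no reset: what is moved stays moved. The work goes in short steps, Python scripts to look and compute and a shell command to move; the robot and the scene stay as the last step left them, time stands still between calls to the robot, and variables do not carry over. Pictures are saved under pics/ and viewed, at most 10 in all, crops included, and the job is handed in when it is done.

```bash
ls; mkdir -p pics; python3 - <<'E'
from plant import robot
import cv2,numpy as np
for n in("top","scene"):
    s=robot.snapshot(n); cv2.imwrite(f"pics/{n}0.png",s["color"][:,:,::-1]); np.savez(f"{n}0.npz",**s)
    print(n,s["K"].tolist(),s["R"].round(4).tolist(),s["t"].round(4).tolist())
o=robot.observe();print(o)
E
```

```text
pics
top [[449.74188377527616, 0.0, 322.76958009539436], [0.0, 449.74188377527616, 234.9021713473429], [0.0, 0.0, 1.0]] [[0.0054, -1.0, -0.0056], [-0.9791, -0.0041, -0.2034], [0.2033, 0.0066, -0.9791]] [-0.099, 0.5372, 1.1357]
scene [[446.2312347813304, 0.0, 320.3053604353173], [0.0, 446.2312347813304, 244.3644098921919], [0.0, 0.0, 1.0]] [[-0.5886, 0.8084, -0.003], [0.6833, 0.4955, -0.5363], [-0.4321, -0.3177, -0.844]] [0.3968, -0.3028, 1.2892]
{'clock': 0.1, 'joint_positions': array([ 1.03768778e+00,  1.81463081e-01,  1.60786267e+00, -2.12829358e-05,
        1.35379129e+00, -2.06293076e-01]), 'qd': array([-0.0002109 , -0.00205618, -0.00408154,  0.00057148, -0.00075866,
        0.00185259]), 'joint_efforts': array([ 8.04592855e-04, -4.34822810e+01, -3.42691290e+01,  7.04449718e-02,
        3.40946729e-02, -4.41346970e-05]), 'position': array([0.18435108, 0.54418687, 0.25492418]), 'orientation': array([ 1.62679171e-01,  9.86678725e-01, -7.14452393e-04, -2.65720868e-04]), 'wrist_force': array([ 0.20888493,  0.3338667 , -0.64942145]), 'ft_torque': array([-0.03712061,  0.02377541,  0.02167776]), 'gripper_force': 0.0, 'grip_width': 0.08818838190211603}
```

View pics/top0.png

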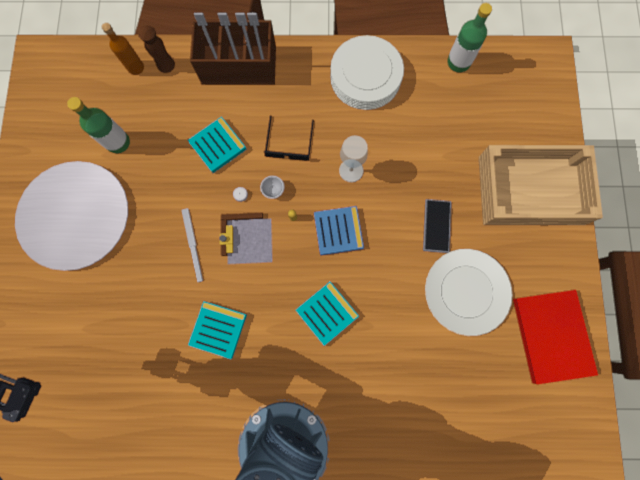

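View pics/scene0.png

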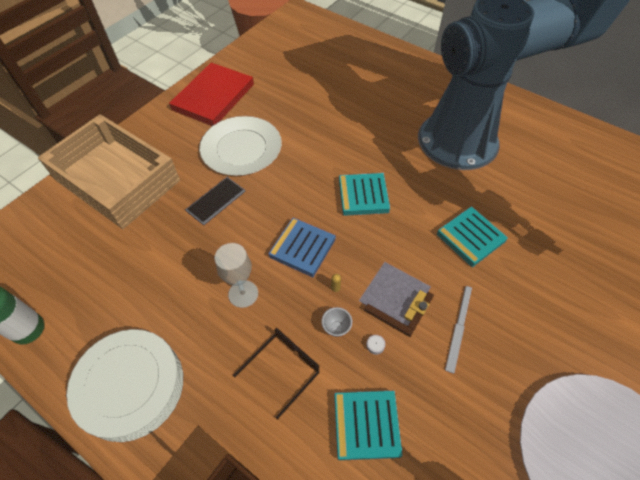

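```bash
cat > h.py <<'E'
import numpy as np,cv2
def cast(s,uv,z):
    uv=np.atleast_2d(np.asarray(uv,float)); d=np.c_[uv,np.ones(len(uv))]@np.linalg.inv(s["K"]).T@s["R"]
    c=-s["R"].T@s["t"]; return (c+d*((z-c[2])/d[:,2])[:,None])[:,:2]
def proj(s,X):
    p=(np.atleast_2d(X)@s["R"].T+s["t"])@s["K"].T; return p[:,:2]/p[:,2:]
def mask(s,kind):
    h=cv2.cvtColor(s["color"],cv2.COLOR_RGB2HSV)
    lo,hi={"blue":((104,90,60),(122,255,255)),"brass":((20,130,110),(32,255,255))}[kind]
    return cv2.inRange(h,lo,hi)
E
python3 - <<'E'
from h import *
for n in("top","scene"):
    s=dict(np.load(n+"0.npz"))
    for k in("blue","brass"):
        m=mask(s,k);N,l,st,c=cv2.connectedComponentsWithStats(m)
        for i in range(1,N):
            if st[i,4]>25: 
                r=cv2.minAreaRect(np.argwhere(l==i)[:,::-1].astype(np.float32))
                print(n,k,st[i].tolist(),c[i].round(1),"w",cast(s,c[i],.02).round(4), r[1],r[2])
    x0,y0=(210,195) if n=="top" else(340,250)
    if n=="top": cv2.imwrite("pics/crop_top.png",cv2.resize(s["color"][190:270,205:375,::-1],None,fx=4.7,fy=4.7,interpolation=cv2.INTER_CUBIC))
s=dict(np.load("top0.npz"))
for nm,uv,z in(("glass foot",(351,171),0),("ramekin",(272,187),.03),("tealight",(240,194),.015),("knife a",(186,210),.005),("knife b",(199,279),.005),("teal",(328,314),.02),("teal2",(218,330),.02),("phone",(437,226),.01),("plate",(468,292),.018),("sung",(289,157),.03)): print(nm,cast(s,uv,z).round(3))
E
```

```text
top blue [314, 208, 49, 47, 1538] [335.5 230.9] w [[ 0.5562 -0.1308]] (42.88589859008789, 42.33013916015625) 81.11934661865234
top brass [478, 3, 14, 14, 127] [484.5   9.4] w [[ 1.2464 -0.5835]] (10.733125686645508, 13.86362075805664) 26.56505012512207
top brass [67, 97, 14, 13, 145] [ 73.7 103. ] w [[0.9345 0.6314]] (12.0, 13.0) 90.0
top brass [219, 119, 24, 29, 102] [230.2 133. ] w [[0.8421 0.1706]] (34.82400894165039, 2.850363254547119) 51.709835052490234
top brass [352, 208, 10, 39, 126] [356.4 226.9] w [[ 0.5677 -0.188 ]] (38.4693603515625, 3.123579978942871) 80.53767395019531
top brass [288, 210, 8, 11, 54] [291.4 213.7] w [[ 0.6041 -0.0096]] (8.485280990600586, 7.77817440032959) 45.0
top brass [220, 225, 13, 28, 222] [228.  238.9] w [[0.5326 0.1619]] (27.0, 12.0) 90.0
top brass [328, 284, 28, 34, 136] [341.4 300.8] w [[ 0.3672 -0.1465]] (41.35591125488281, 3.2009220123291016) 50.19443130493164
top brass [204, 304, 39, 15, 136] [222.9 310.7] w [[0.3396 0.166 ]] (40.1478157043457, 3.281024932861328) 17.35402488708496
scene blue [273, 221, 61, 54, 1582] [304.8 247.5] w [[ 0.5622 
[... 333 characters left out ...]
ass [442, 229, 34, 31, 114] [458.4 243.7] w [[0.3366 0.1656]] (44.59782409667969, 2.5186100006103516) 42.51044845581055
scene brass [333, 274, 7, 17, 86] [336.4 281.2] w [[ 0.5923 -0.0139]] (16.0, 6.0) 90.0
scene brass [405, 291, 21, 29, 253] [415.4 305.5] w [[0.5393 0.1624]] (14.860673904418945, 30.49837303161621) 29.05460548400879
scene brass [338, 395, 7, 61, 270] [340.9 425.4] w [[0.8421 0.1711]] (60.19007110595703, 4.580317974090576) 86.633544921875
glass foot [[ 0.736 -0.176]]
ramekin [[0.678 0.045]]
tealight [[0.662 0.136]]
knife a [[0.618 0.287]]
knife b [[0.425 0.239]]
teal [[ 0.332 -0.111]]
teal2 [[0.29  0.176]]
phone [[ 0.573 -0.411]]
plate [[ 0.392 -0.483]]
sung [[ 0.766 -0.   ]]
```

View pics/crop_top.png

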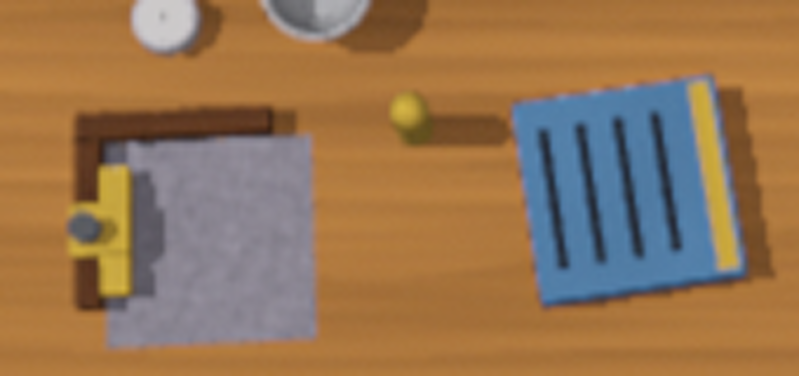

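The stand is the only blue one: top view (338,230), brass strip at its right (world −y). The rail corner is near (226,219), with its back arm on the far side and the stop at (228,239). The post is at (291,214). I'll move above the bay for a wrist view.

```bash
python3 -m crank '[[0,22,-41,8,3],[0,22,-41,8,3],[0,22,-41,8,3],[0,22,-41,8,3],[0,22,-41,8,3]]' 
python3 -m crank '[[0,22,-41,8,3.7],[0,22,-41,8,0],[0,22,-41,8,0],[0,22,-41,8,0],[0,22,-41,8,0]]' 
python3 -m crank '[[0,22,-41,8,0],[0,22,-41,8,0],[0,0,0,0,0],[0,0,0,0,0]]' 
python3 - <<'E'
from plant import robot
from h import *
s=robot.snapshot("wrist"); np.savez("wrist1.npz",**s); cv2.imwrite("pics/wrist1.png",s["color"][:,:,::-1])
print(s["R"].round(3).tolist(),(-s["R"].T@s["t"]).round(3),robot.observe()["wrist_force"])
E
```

```text
clock: 0.6
position: [0.2948, 0.3379, 0.2957]
orientation: [0.031, 1.0, -0.0, -0.0]
wrist_force: [0.4, -1.0, -0.2]
grip_width: 0.0502
gripper_force: 0.0
clock: 1.1
position: [0.4048, 0.1328, 0.3359]
orientation: [0.0, 1.0, 0.0, 0.0]
wrist_force: [0.5, 0.3, -0.2]
grip_width: 0.0105
gripper_force: 0.0
clock: 1.5
position: [0.4486, 0.0518, 0.3512]
orientation: [0.002, 1.0, 0.0, -0.001]
wrist_force: [-1.3, 0.3, -0.9]
grip_width: 0.0004
gripper_force: 0.0
[[0.003, 1.0, 0.001], [0.947, -0.003, 0.321], [0.321, -0.001, -0.947]] [0.364 0.052 0.481] [ 0.60730835  0.1461682  -0.25221585]
```

View pics/wrist1.png

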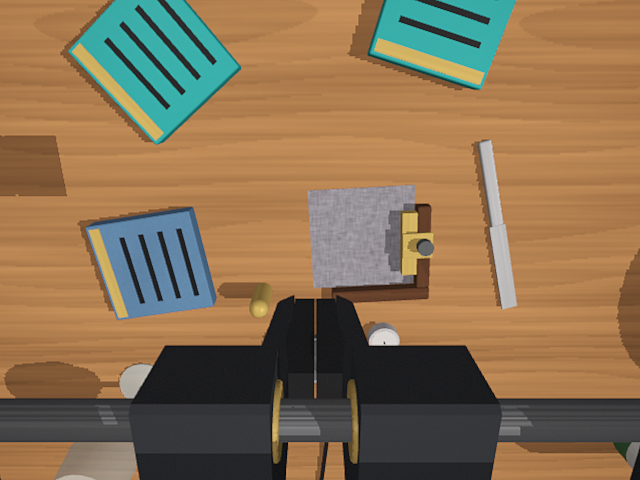

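Wrist view: the patch's left edge runs from (308,190) to (314,288), its top edge runs to (414,185), and the post is at about (261,298). Next I'll fit the patch edges, rail, post and stand.

```bash
cat >> h.py <<'E'
def edge(s,a,b,z,ch,n=40,w=7):
    """fit world line to the strongest step across pixel segment a-b; returns a point (mid) and angle deg"""
    a,b=np.array(a,float),np.array(b,float); d=(b-a)/np.linalg.norm(b-a); nn=np.array([-d[1],d[0]])
    t=np.arange(-w,w+.01,.25); P=a+(b-a)*np.linspace(.08,.92,n)[:,None]
    g=np.array([cv2.remap(ch.astype(np.float32),*[(p+t[:,None]*nn).astype(np.float32)[:,i].reshape(1,-1) for i in(0,1)],cv2.INTER_LINEAR)[0] for p in P])
    g=np.abs(np.gradient(cv2.GaussianBlur(g,(9,1),2),axis=1)); q=P+t[g.argmax(1)][:,None]*nn
    for _ in range(4):
        v=cv2.fitLine(q.astype(np.float32),cv2.DIST_HUBER,0,.01,.01).ravel(); r=(q-v[2:])@np.array([-v[1],v[0]]); q=q[abs(r)<max(.8,2*np.median(abs(r)))]
    W=cast(s,np.array([v[2:]-20*v[:2],v[2:],v[2:]+20*v[:2]]),z); e=W[2]-W[0]
    return W[1],np.degrees(np.arctan2(e[1],e[0])),len(q)
def meet(l1,l2):
    A=[];b=[]
    for p,an,_ in(l1,l2):
        n=np.array([-np.sin(np.radians(an)),np.cos(np.radians(an))]);A.append(n);b.append(n@p)
    return np.linalg.solve(A,b)
def stand(s):
    m=mask(s,"blue")|mask(s,"brass"); m=cv2.morphologyEx(m,cv2.MORPH_CLOSE,np.ones((9,9))); N,l,st,c=cv2.connectedComponentsWithStats(cv2.morphologyEx(mask(s,"blue"),cv2.MORPH_CLOSE,np.ones((5,5)))); i=1+st[1:,4].argmax()
    return l==i,c[i]
E
python3 - <<'E'
from h import *
s=dict(np.load("wrist1.npz")); sat=cv2.cvtColor(s["color"],cv2.COLOR_RGB2HSV)[:,:,1]
L=edge(s,(308,192),(314,287),0,sat); T=edge(s,(310,190),(412,185.5),0,sat)
g=s["color"][:,:,0]
B=edge(s,(334,299),(427,298),.016,g,w=5); R=edge(s,(430,207),(428,296),.016,g,w=5)
for n,l in(("L",L),("T",T),("Bout",B),("Rout",R)): print(n,l[0].round(4),round(l[1],2),l[2])
k=meet(L,T); print("corner(-120,-120)",k.round(4),"outer corner(16,16)",meet(B,R).round(4))
th=np.radians(T[1]-90 if T[1]>0 else T[1]+90)
c,sn=np.cos(th),np.sin(th); print("th",np.degrees(th),"origin",(k+.12*np.array([c-sn,sn+c])).round(4))
# post: brass blobs
t=dict(np.load("top0.npz"))
for n,q in(("wrist",s),("top",t)):
    m=mask(q,"brass");N,l,st,cc=cv2.connectedComponentsWithStats(m)
    for i in range(1,N):
        if st[i,4]>40:print(n,st[i].tolist(),cc[i].round(1))
z=s["range_z"]; print("range post top",z[302:314,259].round(3), "stop",z[235:245,408].round(3))
# stand edges on top surface z=.022
E

```

```text
L [0.5229 0.0456] 3.06 40
T [0.4693 0.108 ] 93.02 40
Bout [0.6053 0.1338] 93.01 34
Rout [0.5354 0.184 ] -176.95 29
corner(-120,-120) [0.4728 0.043 ] outer corner(16,16) [0.6025 0.1876]
th 3.024580686226358 origin [0.5863 0.1691]
wrist [375, 39, 109, 45, 1332] [428.5  61.3]
wrist [73, 44, 90, 96, 1255] [116.8  91. ]
wrist [401, 211, 32, 64, 1116] [411.2 242.1]
wrist [89, 230, 39, 87, 808] [108.1 272.7]
wrist [250, 283, 22, 35, 551] [260.7 299.9]
wrist [272, 381, 11, 82, 377] [276.3 418. ]
wrist [351, 386, 7, 77, 319] [354.2 426.5]
top [478, 3, 14, 14, 127] [484.5   9.4]
top [67, 97, 14, 13, 145] [ 73.7 103. ]
top [219, 119, 24, 29, 102] [230.2 133. ]
top [352, 208, 10, 39, 126] [356.4 226.9]
top [288, 210, 8, 11, 54] [291.4 213.7]
top [220, 225, 13, 28, 222] [228.  238.9]
top [328, 284, 28, 34, 136] [341.4 300.8]
top [204, 304, 39, 15, 136] [222.9 310.7]
range post top [0.48  0.479 0.478 0.477 0.477 0.477 0.478 0.476 0.477 0.478 0.477 0.478] stop [0.487 0.486 0.487 0.487 0.487 0.488 0.488 0.489 0.488 0.49 ]
```

```bash
cat >> h.py <<'E'
TH=np.radians(3.02); O=np.array([.5868,.1698]); RR=np.array([[np.cos(TH),-np.sin(TH)],[np.sin(TH),np.cos(TH)]])
def rail(w): return (np.atleast_2d(w)-O)@RR
def world(r): return np.atleast_2d(r)@RR.T+O
E
python3 - <<'E'
from h import *
s=dict(np.load("wrist1.npz"));t=dict(np.load("top0.npz"))
def up(s,u,v,z):
    return s["R"].T@(np.linalg.inv(s["K"])@[u,v,1]*z-s["t"])
m=mask(s,"brass")[280:320,245:275]; ys,xs=np.nonzero(m); 
P=np.array([up(s,x+245,y+280,s["range_z"][y+280,x+245]) for x,y in zip(xs,ys)])
print("post z max",P[:,2].max().round(4)); 
fl=P[(P[:,2]>.01)&(P[:,2]<.04)]; print("front flank x", np.percentile(fl[:,0],[2,10,50]).round(4),"y mean",fl[:,1].mean().round(4), "y range",np.percentile(fl[:,1],[2,98]).round(4))
tp=P[P[:,2]>.053];print("top",tp.mean(0).round(4),len(tp),"rail",rail(tp[:,:2].mean(0)).round(4), rail([np.median(fl[:,0]),fl[:,1].mean()]).round(4))
print("top cam post",cast(t,(291.4,213.7),.045).round(4))
v=s["color"][:,:,2]; g=s["color"][:,:,0]
E={}
for n,a,b in(("-y",(87,228),(118,318)),("+y",(193,208),(214,298)),("far",(120,319),(214,304)),("near",(87,224),(192,209))):
    E[n]=edge(s,a,b,.022 if n!="+y" and n!="near" else .022,cv2.cvtColor(s["color"],cv2.COLOR_RGB2HSV)[:,:,0 if 0 else 1],w=5); print(n,E[n][0].round(4),round(E[n][1],2),E[n][2])
C=[meet(E[a],E[b]) for a in("-y","+y") for b in("near","far")]; print(np.array(C).round(4).tolist()); c=np.mean(C,0)
print("stand centre",c.round(4),"rail",(1000*rail(c)).round(1))
p=up(s,402,225,s["range_z"][225,404]);print("stop left edge",p.round(4),rail(p[:2]).round(4))
E

```

```text
post z max 0.4805
front flank x [0.5862 0.5866 0.5882] y mean -0.0096 y range [-0.0198 -0.0015]
top [ 0.593  -0.0113  0.0611] 134 rail [[-0.0033 -0.1812]] [[-0.008  -0.1793]]
top cam post [[ 0.5978 -0.0114]]
-y [ 0.563 -0.198] 8.87 23
+y [ 0.5416 -0.0728] 8.84 40
far [ 0.6179 -0.1254] 98.91 40
near [ 0.4941 -0.1425] 98.87 40
[[0.5042, -0.2072], [0.6277, -0.1879], [0.4846, -0.0817], [0.608, -0.0625]]
stand centre [ 0.5561 -0.1348] rail [[ -46.7 -302.6]]
stop left edge [0.5102 0.1509 0.0147] [[-0.0774 -0.0149]]
```

```bash
python3 -m crank '[[60,12.4,-27.8,-15,-8.1],[60,12.4,-27.8,-15,-8.1],[60,12.4,-27.8,-15,-8.1],[60,12.4,-27.8,-15,-8.1],[60,12.4,-27.8,-15,-8.1]]' >/dev/null
python3 -m crank '[[60,12.4,-27.8,-15,-8.1],[60,12.4,-27.8,-15,-8.1],[60,12.4,-27.8,-15,-8.1],[60,12.4,-27.8,-15,-8.1],[60,12.4,-27.8,-15,-8.1]]' 
python3 -m crank '[[60,0,0,-35,0],[60,0,0,-35,0],[60,0,0,-35,0],[60,0,0,-35,0],[60,0,0,-28,0]]' 
python3 -m crank '[[60,0,0,-8,0],[60,0,0,0,0],[60,0,0,0,0]]'
```

```text
clock: 2.55
position: [0.5732, -0.224, 0.2007]
orientation: [0.651, 0.759, 0.0, -0.001]
wrist_force: [0.4, 0.3, 0.3]
grip_width: 0.0602
gripper_force: 0.0
clock: 3.05
position: [0.5719, -0.2223, 0.0314]
orientation: [0.649, 0.761, -0.0, -0.001]
wrist_force: [-0.5, -0.3, -0.8]
grip_width: 0.0601
gripper_force: 0.0
clock: 3.35
position: [0.5737, -0.225, 0.0272]
orientation: [0.649, 0.761, 0.0, 0.001]
wrist_force: [0.1, -0.1, -0.0]
grip_width: 0.0603
gripper_force: 0.0
```

```bash
python3 -m crank '[[60,0,6,0,0],[60,0,6,0,0],[60,0,6,0,0],[60,0,5,0,0],[60,0,5,0,0]]' |egrep 'posi|wrist'
python3 -m crank '[[60,0,5,0,0],[60,0,5,0,0],[60,0,5,0,0],[60,0,5,0,0],[60,0,5,0,0]]' |egrep 'posi|wrist'
python3 -m crank '[[60,0,3,0,0],[60,0,3,0,0],[60,0,2,0,0],[60,0,2,0,0],[60,0,0,0,0]]' |egrep 'posi|wrist'
python3 - <<'E'
from plant import robot
from h import *
ims=[]
for n in("top","scene","wrist"):
    s=robot.snapshot(n); np.savez(n+"2.npz",**s); im=s["color"][:,:,::-1]
    if n!="wrist": im=im[170:290,240:400] if n=="top" else im[180:340,240:450]
    ims.append(cv2.resize(im,(400,300),interpolation=cv2.INTER_CUBIC))
cv2.imwrite("pics/p2.png",np.vstack([np.hstack(ims[:2]),np.hstack([ims[2],ims[2]*0])]))
E
```

```text
position: [0.5734, -0.1985, 0.0269]
wrist_force: [-0.7, -5.3, 1.8]
position: [0.5735, -0.1737, 0.0268]
wrist_force: [0.1, -6.1, 2.3]
position: [0.5735, -0.1635, 0.0268]
wrist_force: [-1.0, -4.5, 3.0]
```

View pics/p2.png

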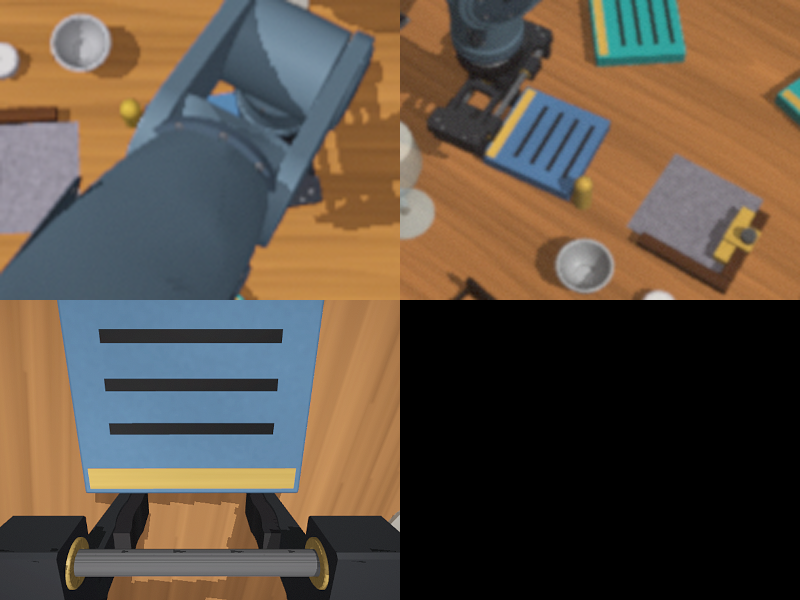

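The stand is flush on both fingers (wrist view), squared up and just short of the post (scene view). I'll shift to its −x end with the fingers closed.

```bash
cat >> h.py <<'E'
POST=np.array([.597,-.0105])
def ax(th): return np.array([np.cos(th),np.sin(th)]),np.array([-np.sin(th),np.cos(th)])
def pose(s,prev):
    """stand centre, world angle (rad) from the brass strip near centre prev (strip mid 51.4 mm along -y)"""
    m=mask(s,"brass");N,l,st,c=cv2.connectedComponentsWithStats(m); best=None
    for i in range(1,N):
        if st[i,4]<40: continue
        q=np.argwhere(l==i)[:,::-1]; W=cast(s,q,.022); mid=W.mean(0)
        v=cv2.fitLine(W.astype(np.float32),cv2.DIST_L2,0,.001,.001).ravel()[:2]; L=np.ptp(W@v)
        if not(.07<L<.13) or np.linalg.norm(mid-prev)>.11: continue
        y=np.array([-v[1],v[0]]); cc=mid+.0514*y
        if np.linalg.norm(cc-prev)>np.linalg.norm(mid-.0514*y-prev): v=-v;y=-y;cc=mid+.0514*y
        e=np.linalg.norm(cc-prev)
        if best is None or e<best[0]: best=(e,cc,np.arctan2(v[1],v[0]),L)
    return best[1:]
def plan(c,th,f,n=8,step=np.radians(8)):
    c=np.array(c);x,y=ax(th);F=c+f*x-.06*y;out=[F]
    for i in range(n):
        for _ in range(20):
            x,y=ax(th); a=(POST-c)@x; c=c+a*y*step/20; th-=step/20
        x,y=ax(th); out.append(c+f*x-.06*y); print("th",round(np.degrees(th),1),"a",round(a*1000,1),"F",out[-1].round(4),"dF mm",((out[-1]-out[-2])*1000).round(1),"c",c.round(4))
E
python3 -m crank '[[60,0,-8,0,0],[20,0,-12,0,-2],[0,-16,0,0,-5],[0,-18,0,0,-2],[0,0,0,0,0]]' 
python3 - <<'E'
from plant import robot
from h import *
s=robot.snapshot("scene"); c,t,L=pose(s,np.array([.563,-.095])); x,y=ax(t)
s0=dict(np.load("scene0.npz")); print("first",pose(s0,np.array([.559,-.138])))
print(c.round(4),np.degrees(t),L,"post local",((POST-c)@x*1000).round(1),((POST-c)@y*1000).round(1))
plan(c+((POST-c)@y-.071)*y,t,-.048)
E
```

```text
clock: 5.5
position: [0.5362, -0.1822, 0.0247]
orientation: [0.708, 0.706, -0.0, -0.002]
wrist_force: [0.5, 0.3, -0.2]
grip_width: 0.0302
gripper_force: 0.0
first (array([ 0.56014025, -0.1369616 ]), np.float32(0.16074836), np.float64(0.10691930269585542))
[ 0.5611 -0.0929] 8.756046 0.10626064349034059 post local 48.0 76.0
th 0.8 a 38.6 F [ 0.5126 -0.1426] dF mm [-9.4 12. ] c [ 0.5598 -0.082 ]
th -7.2 a 28.7 F [ 0.5048 -0.1308] dF mm [-7.7 11.8] c [ 0.56   -0.0773]
th -15.2 a 18.9 F [ 0.4986 -0.1193] dF mm [-6.3 11.4] c [ 0.5606 -0.0741]
th -23.2 a 9.0 F [ 0.4935 -0.1085] dF mm [-5.1 10.9] c [ 0.5613 -0.0723]
th -31.2 a -0.9 F [ 0.4893 -0.0982] dF mm [-4.2 10.3] c [ 0.5615 -0.0718]
th -39.2 a -10.8 F [ 0.4858 -0.0886] dF mm [-3.5  9.6] c [ 0.561  -0.0725]
th -47.2 a -20.7 F [ 0.4828 -0.0796] dF mm [-3.  9.] c [ 0.5594 -0.0741]
th -55.2 a -30.6 F [ 0.48   -0.0711] dF mm [-2.8  8.5] c [ 0.5566 -0.0764]
```

```bash
cat > look.py <<'E'
import sys
from plant import robot
from h import *
p=np.array([float(v) for v in sys.argv[1:3]])
s=robot.snapshot("scene"); c,t,L=pose(s,p); x,y=ax(t); o=robot.observe()
r=(o["position"][:2]-c); print("c",c.round(4),"deg",round(np.degrees(t),1),"rail",(1000*rail(c)).round(1)[0],round(np.degrees(t-TH),1),"L",L.round(3),"post loc",((POST-c)@x*1000).round(1),((POST-c)@y*1000).round(1),"tcp loc",(r@x*1000).round(1),(r@y*1000).round(1),"F",o["wrist_force"].round(1),"clk",o["clock"],"tcp",o["position"].round(4))
if len(sys.argv)>3: plan(c,t,float(sys.argv[3]),4)
E
python3 -m crank '[[0,0,7,0,0],[0,0,5,0,0],[0,0,3,0,0],[0,0,3,0,0],[0,-2,3,0,0]]' |egrep 'posi|wrist'
python3 -m crank '[[0,-4,5,0,-4],[0,-5,5,0,-4],[0,-5,5,0,-4],[0,-4,5,0,-4]]' |egrep 'posi|wrist'
python3 look.py .56 -.08
```

```text
position: [0.5367, -0.1624, 0.0258]
wrist_force: [-2.1, -7.2, -0.5]
position: [0.5173, -0.1437, 0.0257]
wrist_force: [-11.4, -19.1, 2.0]
c [ 0.5623 -0.0776] deg -8.6 rail [ -37.5 -245.8] -11.6 L 0.106 post loc 24.4 71.6 tcp loc -35.4 -71.5 F [-10.4 -13.4   3.8] clk 6.5 tcp [ 0.5166 -0.1431  0.0257]
```

```bash
python3 -m crank '[[0,-3,2.2,0,-2],[0,-3,2.2,0,-2],[0,-3,2.2,0,-2],[0,-3,2.2,0,-2],[0,-3,2.2,0,-2]]' |egrep 'posi|wrist'
python3 look.py .56 -.08
```

```text
position: [0.503, -0.1315, 0.0257]
wrist_force: [-4.9, -7.9, -0.1]
c [ 0.5585 -0.0732] deg -17.6 rail [ -41.1 -241.2] -20.6 L 0.107 post loc 17.8 71.4 tcp loc -35.7 -72.0 F [-5.7 -8.3  2.8] clk 7.05 tcp [ 0.5027 -0.131   0.0257]
```

```bash
python3 -m crank '[[0,-2.7,2.6,0,-2],[0,-2.7,2.6,0,-2],[0,-2.7,2.6,0,-2],[0,-2.6,2.7,0,-2],[0,-2.6,2.7,0,-2]]' |egrep 'posi|wrist'
python3 -m crank '[[0,-2.4,2.9,0,-2],[0,-2.4,2.9,0,-2],[0,-2.3,2.9,0,-2],[0,-2.2,3,0,-2],[0,-2.2,3,0,-2]]' |egrep 'posi|wrist'
python3 look.py .555 -.07
```

```text
position: [0.4897, -0.1179, 0.0257]
wrist_force: [-5.1, -6.9, 1.2]
position: [0.4778, -0.1031, 0.0257]
wrist_force: [-7.5, -8.2, 2.2]
c [ 0.5493 -0.0637] deg -34.4 rail [ -49.8 -231.2] -37.5 L 0.106 post loc 9.3 70.9 tcp loc -37.1 -72.7 F [-7.1 -7.5  3.1] clk 8.1 tcp [ 0.4775 -0.1026  0.0256]
```

```bash
python3 -m crank '[[0,-1.8,3.3,0,-2],[0,-1.7,3.3,0,-2],[0,-1.6,3.3,0,-2],[0,-1.5,3.4,0,-1.5],[0,-1.4,3.4,0,-1.5]]' |egrep 'posi|wrist'
python3 -m crank '[[0,-1.2,3.5,0,-1.5],[0,-1.1,3.5,0,-1.5],[0,-1,3.6,0,-1.5],[0,-0.9,3.6,0,-1.5],[0,-0.8,3.6,0,-1.5]]' |egrep 'posi|wrist'
python3 look.py .545 -.05
```

```text
position: [0.468, -0.0871, 0.0255]
wrist_force: [-15.9, -14.3, 9.7]
position: [0.4607, -0.0699, 0.0254]
wrist_force: [-28.4, -22.9, 20.8]
c [ 0.5383 -0.0497] deg -49.5 rail [ -60.  -216.6] -52.5 L 0.107 post loc 8.4 70.1 tcp loc -35.6 -72.1 F [-26.4 -20.7  20.7] clk 9.15 tcp [ 0.4604 -0.0695  0.0254]
```

Force built up (36 N at the wrist, since the finger and post were wedging the stand), so I'm backing off. The swing to −52° on the post is done. I'll finish the turn by pushing the stand's other side, away from the post.

```bash
python3 -m crank '[[0,-3,-2.6,0,0],[0,-6,-5,0,0],[0,-10,-8,0,0],[0,0,0,35,0],[0,0,0,50,0]]' |egrep 'posi|wrist'
python3 look.py .538 -.05
python3 -m crank '[[0,20,-40,0,0],[0,40,-25,0,0],[0,40,2,0,0],[0,25,0,0,0],[0,0,0,0,0]]' |egrep 'posi|wrist'
```

```text
position: [0.4441, -0.0828, 0.1092]
wrist_force: [2.1, 0.1, 0.9]
c [ 0.5386 -0.0506] deg -49.9 rail [ -59.7 -217.5] -53.0 L 0.107 post loc 6.9 70.5 tcp loc -30.6 -90.0 F [5.6 0.5 5.3] clk 9.7 tcp [ 0.45   -0.0851  0.1186]
position: [0.5745, -0.1473, 0.1109]
wrist_force: [0.4, -1.0, 0.3]
```

```bash
python3 -m crank '[[0,-6,-5,-40,0],[0,0,0,-30,0],[0,0,0,-14,0],[0,0,0,0,0]]' |egrep 'posi|wrist'
python3 -m crank '[[0,-4,5,0,0],[0,-4,5,0,0],[0,-2.5,3,0,0],[0,-2.5,3,0,0],[0,-2.5,3,0,-1]]' |egrep 'posi|wrist'
python3 look.py .538 -.05
python3 -m crank '[[0,-2.5,3.5,0,-2],[0,-2.5,3.5,0,-2],[0,-2.5,3.5,0,-2],[0,-2.4,3.6,0,-2],[0,-2.4,3.6,0,-2]]' |egrep 'posi|wrist'
python3 look.py .538 -.05
```

```text
position: [0.5635, -0.1508, 0.0246]
wrist_force: [0.0, 0.5, -0.0]
position: [0.5512, -0.1339, 0.028]
wrist_force: [0.1, -6.8, 1.3]
position: [0.5385, -0.1167, 0.0277]
wrist_force: [-2.1, -8.6, 0.7]Traceback (most recent call last):
  File "look.py", line 5, in <module>
    s=robot.snapshot("scene"); c,t,L=pose(s,p); x,y=ax(t); o=robot.observe()
                                     ~~~~^^^^^
  File "h.py", line 46, in pose
    return best[1:]
           ~~~~^^^^
TypeError: 'NoneType' object is not subscriptable
Traceback (most recent call last):
  File "look.py", line 5, in <module>
    s=robot.snapshot("scene"); c,t,L=pose(s,p); x,y=ax(t); o=robot.observe()
                                     ~~~~^^^^^
  File "h.py", line 46, in pose
    return best[1:]
           ~~~~^^^^
TypeError: 'NoneType' object is not subscriptable
```

```bash
sed -i 's/if not(.07<L<.13)/if not(.03<L<.13)/' h.py
sed -i 's/^s=robot.snapshot("scene"); c,t,L=pose(s,p); x/K=sys.argv.pop() if sys.argv[-1] in("top","wrist") else "scene"\ns=robot.snapshot(K); np.savez("last.npz",**s); cv2.imwrite("pics\/last.png",s["color"][:,:,::-1]); c,t,L=pose(s,p); x/' look.py
python3 look.py .528 -.03; python3 look.py .528 -.03 wrist
```

```text
c [ 0.5178 -0.0062] deg -64.2 rail [ -78.2 -172.1] -67.3 L 0.043 post loc 38.3 69.5 tcp loc 107.9 -29.2 F [-1.  -4.9  1.7] clk 11.75 tcp [ 0.5383 -0.116   0.0277]
c [ 0.5447 -0.0292] deg 105.6 rail [ -52.5 -196.5] 102.6 L 0.033 post loc 3.9 -55.4 tcp loc -82.0 29.4 F [-1.8 -4.8  0.7] clk 11.8 tcp [ 0.5384 -0.116   0.0276]
```

```bash
python3 -m crank '[[0,1.3,-2.7,0,0],[0,-7,-3.5,0,0],[0,-7,-3.5,0,0],[0,-1.3,3,0,0],[0,-2,3.5,0,-2]]' |egrep 'posi|wrist'
python3 -m crank '[[0,-1.9,3.6,0,-2],[0,-1.8,3.6,0,-2],[0,-1.7,3.6,0,-2],[0,-1.6,3.7,0,-2],[0,-1.5,3.7,0,-2]]' |egrep 'posi|wrist'
python3 look.py .528 -.02
```

```text
position: [0.5216, -0.1191, 0.0268]
wrist_force: [-1.0, -5.7, -0.4]
position: [0.5128, -0.1009, 0.0268]
wrist_force: [-3.0, -7.4, 0.0]
c [0.5237 0.0032] deg -79.8 rail [ -71.8 -163.1] -82.8 L 0.053 post loc 26.4 69.7 tcp loc 99.8 -29.4 F [-2.4 -5.6  1. ] clk 12.85 tcp [ 0.5125 -0.1003  0.0267]
```

```bash
python3 -m crank '[[0,0.5,-5,0,0],[0,1,-10,15,0],[0,6,0,40,0],[50,6,0,40,8.5],[50,6,0,0,8.5]]' |egrep 'posi|wrist'
python3 -m crank '[[50,0,0,0,8.5],[50,0,0,0,8.5],[50,0,0,0,8.5],[50,0,0,0,8.5],[50,0,0,0,8.5]]' |egrep 'posi|wrist'
python3 -m crank '[[50,0,0,0,8.5],[50,0,0,0,8.5],[50,0,0,0,8.5],[50,0,0,0,3.5],[50,0,0,0,0]]' |egrep 'posi|ori'
python3 look.py .528 -.02;python3 look.py .528 -.02 wrist
```

```text
position: [0.5368, -0.1164, 0.1276]
wrist_force: [0.9, -0.5, -0.0]
position: [0.5329, -0.1148, 0.1216]
wrist_force: [0.2, -0.0, -0.2]
position: [0.5328, -0.1148, 0.1216]
orientation: [0.688, 0.725, 0.0, -0.0]
c [ 0.5282 -0.0193] deg -79.2 rail [ -68.4 -185.8] -82.2 L 0.107 post loc 4.2 69.2 tcp loc 94.6 -13.3 F [ 0.1  0.4 -0.1] clk 14.4 tcp [ 0.5329 -0.1148  0.1216]
c [ 0.5298 -0.0264] deg -79.1 rail [ -67.2 -192.9] -82.2 L 0.094 post loc -3.0 69.0 tcp loc 87.4 -13.6 F [-0.1 -0.6  0.6] clk 14.45 tcp [ 0.5329 -0.1148  0.1216]
```

```bash
python3 -m crank '[[50,0,0,-40,0],[50,0,0,-40,0],[50,0,0,-15,0],[50,0,0,0,0],[50,-0.5,10,0,0]]' |egrep 'posi|wrist'
python3 -m crank '[[50,-0.2,4,0,0],[50,-0.2,4,0,0],[50,-0.2,4,0,0],[50,-0.2,4,0,0],[50,-0.2,4,0,0]]' |egrep 'posi|wrist'
python3 -m crank '[[50,-0.2,4,0,0],[50,-0.2,4,0,0],[50,-0.2,4,0,0],[50,-0.2,4,0,0],[50,-0.2,4,0,0]]' |egrep 'posi|wrist'
python3 look.py .526 .0; python3 look.py .526 .0 wrist
```

```text
position: [0.5335, -0.1058, 0.0278]
wrist_force: [-0.1, -0.8, -0.9]
position: [0.5313, -0.086, 0.0277]
wrist_force: [-4.8, -7.2, 0.4]
position: [0.53, -0.0665, 0.0276]
wrist_force: [-5.3, -10.2, 1.8]
c [0.5274 0.0039] deg -87.2 rail [ -68.1 -162.6] -90.2 L 0.107 post loc 17.8 68.8 tcp loc 69.7 -0.8 F [-5.1 -7.6  0.8] clk 16.0 tcp [ 0.53   -0.0658  0.0276]
c [0.5268 0.0167] deg -86.3 rail [ -68.  -149.7] -89.3 L 0.093 post loc 31.7 68.3 tcp loc 82.5 -2.1 F [-3.9 -5.7  1. ] clk 16.05 tcp [ 0.53   -0.0658  0.0275]
```

```bash
python3 -m crank '[[50,-0.3,5,0,0],[50,-0.3,5,0,0],[50,-0.3,5,0,0],[50,-0.3,5,0,0],[50,-0.3,5,0,0]]' |egrep 'posi|wrist'
python3 -m crank '[[50,-0.3,5,0,0],[50,-0.3,5,0,0],[50,-0.3,5,0,0],[50,-0.3,5,0,0],[50,-0.3,5,0,0]]' |egrep 'posi|wrist'
python3 -m crank '[[50,-0.3,5,0,0],[50,-0.3,5,0,0],[50,-0.3,4,0,0],[50,0,0,0,0]]' |egrep 'posi|wrist'
python3 look.py .522 .07
```

```text
position: [0.5287, -0.0411, 0.0276]
wrist_force: [-4.8, -7.6, 0.9]
position: [0.5281, -0.0152, 0.0276]
wrist_force: [-1.2, -5.1, 0.7]
position: [0.5274, -0.0005, 0.0274]
wrist_force: [-0.1, -2.1, 1.3]
c [0.5247 0.071 ] deg -87.0 rail [-67.2 -95.4] -90.1 L 0.106 post loc 85.1 68.0 tcp loc 71.5 -1.2 F [ 0.9 -1.9  0.5] clk 17.5 tcp [ 5.273e-01 -5.000e-04  2.730e-02]
```

```bash
python3 -m crank '[[50,0.5,-6,0,0],[50,0.5,-6,20,0],[50,0,0,40,0],[50,-5,5,35,-8.2],[50,-10,10,0,-8.2]]' |egrep 'posi|wrist'
python3 -m crank '[[50,-12,12,0,-8.2],[50,-12,12,0,-8.2],[50,-12,12,0,-8.2],[50,-12,12,0,-8.2],[50,-12,12,0,-8.2]]' |egrep 'posi|wrist'
python3 -m crank '[[50,-12,12,0,-8.2],[50,-12,10,0,-8.2],[50,-9,7,0,-8.2],[50,0,0,0,-8],[50,0,0,0,0]]' |egrep 'posi|ori'
python3 look.py .522 .07; python3 look.py .522 .07 wrist
```

```text
position: [0.5161, 0.001, 0.1266]
wrist_force: [0.1, -1.1, -1.0]
position: [0.4517, 0.0626, 0.1215]
wrist_force: [0.6, 0.1, -0.1]
position: [0.4191, 0.0913, 0.1216]
orientation: [1.0, 0.026, -0.0, -0.0]
c [0.5248 0.0709] deg -87.3 rail [-67.1 -95.5] -90.3 L 0.106 post loc 84.7 68.3 tcp loc -25.2 -104.4 F [-0.4  0.9  0.3] clk 19.05 tcp [0.4194 0.0912 0.1216]
c [0.5249 0.0705] deg -87.0 rail [-67.  -95.9] -90.0 L 0.112 post loc 84.7 67.7 tcp loc -26.1 -104.1 F [-0.1 -0.2  0.2] clk 19.1 tcp [0.4196 0.091  0.1217]
```

```bash
python3 -m crank '[[50,0,-12,-40,0],[50,0,0,-40,0],[50,0,0,-15,0],[50,10,0.5,0,0],[50,10,0.5,0,0]]' |egrep 'posi|wrist'
python3 -m crank '[[50,8,0.4,0,0],[50,4,0.2,0,0],[50,3,0.2,0,0],[50,2,0.1,0,0],[50,1,0,0,0]]' |egrep 'posi|wrist'
python3 -m crank '[[50,1,0,0,0],[50,1,0.1,0,0],[50,1,0,0,0]]' |egrep 'posi|wrist'
python3 look.py .528 .07
```

```text
position: [0.4408, 0.0799, 0.0271]
wrist_force: [1.5, -0.1, 0.0]
position: [0.4559, 0.0812, 0.027]
wrist_force: [-9.1, -0.8, 6.8]
position: [0.4586, 0.0813, 0.027]
wrist_force: [-8.9, -1.2, 6.3]
c [0.5301 0.0702] deg -87.1 rail [-61.8 -96.5] -90.2 L 0.106 post loc 83.9 62.8 tcp loc -14.7 -70.5 F [-6.1 -0.3  3.8] clk 20.45 tcp [0.459  0.0813 0.027 ]
```

Sliding at about 9 N, near flush. I'll continue in 1 mm steps until the force rises.

```bash
for i in 1; do python3 -m crank '[[50,1,0,0,0],[50,1,0.1,0,0]]' |egrep 'posi|wrist'; done
python3 -m crank '[[50,1,0,0,0],[50,0.5,0,0,0]]' |egrep 'posi|wrist'
python3 look.py .528 .07
```

```text
position: [0.4606, 0.0814, 0.0269]
wrist_force: [-8.0, -0.6, 6.4]
position: [0.4624, 0.0815, 0.027]
wrist_force: [-8.1, 0.4, 5.6]
c [0.5338 0.0716] deg -86.9 rail [-58.1 -95.3] -89.9 L 0.107 post loc 85.4 58.6 tcp loc -13.8 -70.8 F [-7.   0.4  3.8] clk 20.9 tcp [0.4624 0.0815 0.027 ]
```

```bash
python3 -m crank '[[50,1,0,0,0],[50,0.5,0,0,0]]' |egrep 'posi|wrist'
python3 -m crank '[[50,1,0,0,0]]' |egrep 'posi|wrist'
python3 -m crank '[[50,0.7,0,0,0]]' |egrep 'posi|wrist'
```

```text
position: [0.4629, 0.0815, 0.0268]
wrist_force: [-12.8, -1.4, 9.2]
position: [0.4629, 0.0815, 0.0267]
wrist_force: [-17.0, -1.4, 12.7]
position: [0.463, 0.0816, 0.0265]
wrist_force: [-17.6, -1.8, 14.5]
```

```bash
python3 look.py .528 .07; python3 look.py .528 .07 wrist
```

```text
c [0.5343 0.0721] deg -87.2 rail [-57.5 -94.8] -90.2 L 0.107 post loc 85.6 58.6 tcp loc -12.9 -70.8 F [-15.9  -2.   13.7] clk 21.35 tcp [0.463  0.0816 0.0265]
c [0.534 0.071] deg -87.6 rail [-58.  -95.8] -90.6 L 0.112 post loc 84.1 59.6 tcp loc -13.5 -70.5 F [-16.4  -2.1  13.1] clk 21.4 tcp [0.463  0.0816 0.0265]
```

```bash
python3 -m crank '[[50,-2,0,0,0],[50,-4,0,0,0],[50,-8,0,10,0],[50,0,0,45,0],[50,0,0,40,8.2]]' |egrep 'posi|wrist'
python3 -m crank '[[50,11,-12,0,8.2],[50,11,-12,0,8.2],[50,11,-12,0,8.2],[50,11,-12,0,8.2],[50,11,-12,0,8.2]]' |egrep 'posi|wrist'
python3 -m crank '[[50,11,-12,0,8.2],[50,11,-12,0,8.2],[50,5,-12,0,8.2],[50,0,0,0,8.2],[50,0,0,0,8]]' >/dev/null
python3 -m crank '[[50,0,0,0,0]]' |egrep 'posi|ori'
python3 look.py .533 .07; python3 look.py .533 .07 wrist
```

```text
position: [0.4532, 0.0812, 0.1232]
wrist_force: [1.2, 0.2, -0.2]
position: [0.5096, 0.0206, 0.1228]
wrist_force: [-0.1, 0.2, -0.4]
position: [0.536, -0.0151, 0.1225]
orientation: [0.688, 0.726, 0.0, 0.001]
c [0.5342 0.072 ] deg -87.1 rail [-57.7 -94.9] -90.1 L 0.107 post loc 85.5 58.5 tcp loc 86.9 -2.8 F [ 0.2 -0.6  0.5] clk 23.05 tcp [ 0.5359 -0.0149  0.1224]
c [0.5347 0.0657] deg -87.0 rail [ -57.5 -101.2] -90.0 L 0.094 post loc 79.4 58.2 tcp loc 80.5 -3.2 F [ 0.4 -0.2  0.8] clk 23.1 tcp [ 0.5358 -0.0149  0.1223]
```

```bash
python3 -m crank '[[50,-2,0,-40,0],[50,0,0,-40,0],[50,0,0,-15,0],[50,0,0,0,0],[50,-0.4,8,0,0]]' |egrep 'posi|wrist'
python3 -m crank '[[50,-0.2,4,0,0],[50,-0.1,3,0,0],[50,-0.1,2.5,0,0],[50,-0.1,2.5,0,0],[50,-0.1,2.5,0,0]]' |egrep 'posi|wrist'
python3 -m crank '[[50,0,2,0,0],[50,0,2,0,0],[50,0,2,0,0]]' |egrep 'posi|wrist'
python3 look.py .533 .08
```

```text
position: [0.5339, -0.0074, 0.0278]
wrist_force: [0.6, 0.3, 0.4]
position: [0.5337, 0.0062, 0.0285]
wrist_force: [-1.6, -8.6, 4.8]
position: [0.5335, 0.0118, 0.0285]
wrist_force: [-2.3, -9.8, 6.0]
c [0.5339 0.0824] deg -86.9 rail [-57.5 -84.5] -89.9 L 0.107 post loc 96.2 58.0 tcp loc 70.2 -4.2 F [-2.8 -8.7  5.9] clk 24.45 tcp [0.5334 0.0121 0.0284]
```

```bash
python3 -m crank '[[50,0,2,0,0],[50,0,1.5,0,0],[50,0,1.5,0,0]]' |egrep 'posi|wrist'
python3 -m crank '[[50,0,1,0,0],[50,0,1,0,0]]' |egrep 'posi|wrist'
```

```text
position: [0.5332, 0.0167, 0.0284]
wrist_force: [-3.7, -10.9, 6.2]
position: [0.5332, 0.0185, 0.0284]
wrist_force: [-4.1, -12.2, 6.0]
```

```bash
python3 -m crank '[[50,0,1,0,0],[50,0,1,0,0]]' |egrep 'posi|wrist'; python3 look.py .533 .09
```

```text
position: [0.5331, 0.0205, 0.0284]
wrist_force: [-4.4, -12.8, 6.2]
c [0.5335 0.0906] deg -87.1 rail [-57.4 -76.3] -90.1 L 0.108 post loc 104.2 58.4 tcp loc 69.9 -4.0 F [ -3.6 -11.7   6.7] clk 25.2 tcp [0.533  0.0206 0.0284]
```

```bash
python3 -m crank '[[50,-0.1,1,0,0]]' |egrep 'posi|wrist'; python3 -m crank '[[50,-0.1,1,0,0]]' |egrep 'posi|wrist';python3 -m crank '[[50,0,0.7,0,0]]' |egrep 'posi|wrist'
```

```text
position: [0.5331, 0.0212, 0.0285]
wrist_force: [-4.7, -17.5, 6.3]
position: [0.533, 0.0213, 0.0285]
wrist_force: [-5.4, -21.2, 5.8]
position: [0.533, 0.0213, 0.0285]
wrist_force: [-5.6, -24.0, 5.8]
```

```bash
python3 -m crank '[[50,0,0,0,0],[50,0,0,0,0],[50,0,0,0,0]]' |egrep 'posi|wrist'; python3 look.py .533 .09
python3 -m crank '[[50,0,-2,0,0],[50,0,-3,0,0],[50,0,-8,0,0],[50,0,0,20,0],[50,0,0,50,0]]' |egrep 'posi|wrist'
python3 -m crank '[[50,-20,-20,40,0],[50,-30,-30,30,0],[50,-30,-30,0,0],[50,0,0,0,0],[50,0,0,0,0]]' |egrep 'posi|wrist'
python3 look.py .533 .09; python3 look.py .533 .09 top
python3 - <<'E'
from h import *
s=dict(np.load("scene2.npz")); a=cv2.imread("pics/last.png")[190:270,205:315]
from plant import robot
b=robot.snapshot("scene")["color"][230:350,330:470,::-1]
cv2.imwrite("pics/fin.png",np.hstack([cv2.resize(a,(400,300),interpolation=2),cv2.resize(b,(400,300),interpolation=2)]))
E
```

```text
position: [0.5331, 0.0213, 0.0285]
wrist_force: [-5.2, -21.0, 6.3]
c [0.5334 0.0921] deg -87.0 rail [-57.4 -74.8] -90.0 L 0.109 post loc 105.8 58.2 tcp loc 70.7 -4.1 F [ -5.1 -20.7   6.5] clk 25.85 tcp [0.533  0.0213 0.0285]
position: [0.5286, 0.0128, 0.0936]
wrist_force: [0.5, 0.7, 0.4]
position: [0.4531, -0.067, 0.1661]
wrist_force: [0.1, -0.3, 0.0]
c [0.5333 0.0924] deg -87.0 rail [-57.5 -74.5] -90.0 L 0.107 post loc 106.1 58.2 tcp loc 154.5 -88.0 F [ 0.  -0.3  0.4] clk 26.9 tcp [ 0.4535 -0.0665  0.1658]
c [0.5347 0.1118] deg -177.3 rail [-55.  -55.2] -180.3 L 0.076 post loc -56.3 125.1 tcp loc 89.5 173.8 F [0.2 0.9 0.6] clk 26.95 tcp [ 0.4536 -0.0661  0.1656]
```

View pics/fin.png

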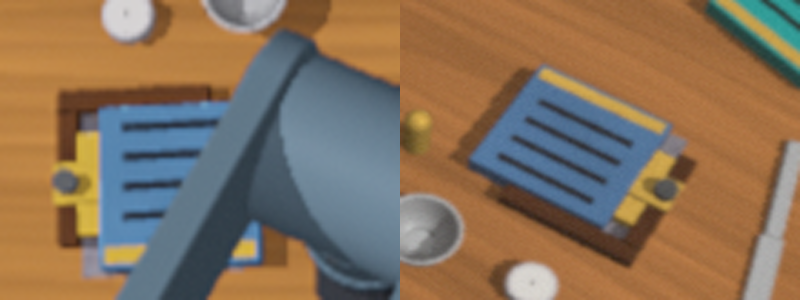

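The top and scene views show the stand in the corner, up against the stop, with its brass strip to the open front. Its measured x still matches the reading at firm contact with the back arm, and the gripper is clear.

```bash
python3 -c "
from plant import robot
print(robot.finish_job())"
```

```text
the job is handed in; nothing more can be done
None
```

I swung the stand a quarter turn clockwise (the first half round the post, the rest by pushing its other side), docked it flush on the back arm, pressed it home on the stop and released it; I handed the job in at about 27 s, and no verdict was shown.

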